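# Load the nest tray with two steel plates and lock the keeper

### The arm

A 6-joint arm with a two-finger parallel gripper is mounted at the origin on the work surface. World frame = base frame: x ahead of the robot, y to its left, z up, the work surface at z = 0. Lengths are in m, angles in rad, forces in N, time in s.
With the tool pointing down it reaches from about 0.35 to 0.775 m from the base axis. Payload 5.5 kg.
Tool frame: the origin (TCP) lies between the finger pads; the fingertips stand 19 mm ahead of it and the grasp point (between the pads) is the TCP; z points along the fingers, y is the line along which they close (so a half turn about z gives the same grasp; the last joint's range is limited). The gripper opens to 85 mm and grips with 20 to 120 N. Pads are 22 mm wide; open, the fingers measure 114 mm over their backs; the gripper's body (76 mm by 85 mm) begins 54 mm behind the grasp point. The pads swing forward as they close: fully open they stand 13 mm farther back than shut.
Start: joints at [-1.299, 0.313, 0.046, 1.304, 0, 1.431], TCP at [0.23, -0.527, 0.25] pointing down, gripper open.
Joint ranges: [-2.76, 2.76], [-0.86, 1.69], [-1.03, 1.26], [-2.2, 2.34], [-1.47, 1.5], [-3.14, 3.14]. Speed limits (rad/s): [2.57, 2.57, 3.14, 3.14, 3.14, 3.14].

### API

Orientations are given as a unit quaternion [w, x, y, z].
In Python, from workcell import env gives the robot as it stands.
- The arm moves only by the shell command python3 -m pendant 'ROWS' [FORCE]. ROWS is JSON, a list of rows, each an object with "travel": the shift along the tool's x, y, z scaled (see below), a list of three; "rot": the turn, a rotation vector about the tool's x, y, z scaled (see below), a list of three; "fingers": the opening, from -1 (shut) to 1 (fully open). In form: [{"travel": [dx, dy, dz], "rot": [wx, wy, wz], "fingers": fingers}, ...]. A call has 1 to 10 rows; each row is the pose to reach, as a shift and turn from the pose commanded when the call began, along the tool's axes at that moment; what a row does not reach only later rows make up. The controller multiplies each number of a shift by 0.12 m and each number of a turn by 60 degrees. A row lasts 1/10 s, in which the tool goes at most 50 mm and 8.59 degrees, less where a joint would pass 70% of its speed; a pose out of reach is approached as far as the arm can. A call with a number of a shift or a turn outside -1 to 1 is refused whole. A call with a gripper value outside its range is refused whole. The fingers move at their own pace and stop on an object; FORCE is the grip in N (left out, the last holds). Time passes only in rows, so rows that repeat a pose let the fingers close. It gives the time, the measured TCP pose, the force, the opening and the grip force at its end, in the units of the state.
- env.get_state(): the state, without advancing time (a new reading comes with each control period).
- env.read_camera(name): name is "scene" or "top" or "wrist"; returns (picture, depth): 420x560x3 uint8, blue, green, red; 420x560 float32, m along the optical axis (not along the pixel's ray), 0 where there is no reading.
- env.camera_model(name): a dict with "fovy" (degrees; the focal length in pixels is half the picture's height over the tangent of half this angle, whatever the lens; pixels are square), "cx", "cy" (the principal point, pixels), "rvec" (rotation vector, rad) and "tvec" (3), from world to camera coordinates, as OpenCV has them; the wrist camera has in their place "T_tool_cam" (4x4, takes a point from camera to tool coordinates, whose origin is the TCP and whose axes are the flange's). Camera axes: x right, y down, z forward; pixel columns grow to the right and rows downward; lengths in m; the calibration is good to about 2 mm. A picture is of the moment at which its call begins: read the wrist's pose just before it. camera_model takes no time and is no camera call.
- env.hand_in(): hands the job in; it is judged then, once.
Trained networks look in the newest picture that a camera, given by its name, has taken for a name from the list of things; names that differ only in an ending like _2 or _b are one class to them, and where a whole thing is asked for, a point or a joint stands for the part that bears it (a point fixed in the world has none). Each returns a list of dicts, best first, with "conf" (0 to 1); they miss things now and then, are a little off and sometimes report something else, mostly with a low value. They report only what shows in the picture. A call takes as long as a camera call. They do not tell look-alikes from the thing itself.
- env.outline_of(camera, target): "mask" (420x560 bool, what is visible of it) and "xy" ([column, row] in pixels, amid what is visible of it).
The state is a dict: "clock": time; "joint_pos": joint angles; "qvel": joint speeds; "tau": joint torques, N m; "tcp_pos": TCP position; "orientation": TCP orientation; "wrist_force": force on the tool from outside, world axes, zero at the start; "ft_torque": the same for the moment, N m; "finger_gap": finger opening in m; "grip_force": force on a finger pad.
Only numpy, scipy, OpenCV 4.12 (cv2) and the standard library are available. Lean on these libraries where they do the work, as an engineer would, in place of code of your own. Each camera call takes 0.05 s, during which the arm holds its last target. There are 200 camera calls.

### The job

Take the two steel plates that stand on edge in the rack and lay each one flat, all the way down, in the tray pocket of its own shape. Leave the keeper arm swung clear until both lie flat, then swing the tray's keeper arm across them until it clicks home at the end of its swing. Leave the spray can, the screw bin and the screwdriver where they are.

Things in the scene. Friction and masses are not known exactly. Their poses are not given: they have to be found in the camera images.
- rack: Fixed dark steel rack, base 120 (x) x 124 (y) x 8 mm, origin under its centre. Two slots run along its x at y = +40 and y = -40 mm; each has two guide plates 4 mm thick, 56 mm long, (x from -38 to +18 mm), 10 mm apart, up to z = 30 mm. Either plate may stand in either slot, with its body x along the rack's x.
- strap: Loose plain rectangular steel plate 100 x 60 x 8 mm with two 14 mm holes, 34 mm either side of the middle; 0.2 to 0.45 kg. It starts standing on a long edge. Its axes: x along the 100 mm, y along the 8 mm thickness, z along the 60 mm. Origin: middle of the lower long edge as it stands (centre of the plate at z = +30 mm).
- tongue_plate: Loose steel plate with a wide part 70 x 60 x 8 mm (a 16 mm hole in its middle) and, from the middle of one short side, a tongue 30 mm long and 22 mm wide pointing to its +x; 0.2 to 0.4 kg. It starts standing on edge, tongue level. Axes: x along the tongue, y along the 8 mm thickness, z along the 60 mm. Origin: middle of the wide part's lower edge as it stands.
- strap_mid (a point): Centre of the strap (axes as strap).
- tongue_plate_mid (a point): Centre of the tongue plate's wide part (axes as tongue_plate).
- tray: Fixed tray 150 (x) x 260 (y) x 15 mm, grey plastic top on an aluminium base; origin under its centre, z up. Two pockets 9 mm deep are sunk in it, floor at z = 6 mm.
- strap_pocket (a point): Centre of the floor of the rectangular pocket, axes as the tray: 66 mm along x, 106 mm along y, 9 mm deep. The strap lies in it with its 100 mm along the tray's y, either face up, either way round.
- tongue_pocket (a point): Centre of the floor of the wide part of the other pocket, axes as the tray: wide part 76 mm along x, 66 mm along y, 9 mm deep; from the middle of its +x side a slot 30 mm wide (y) runs on for 32 mm. The tongue plate lies in it with its tongue in the slot, pointing to the tray's +x, either face up.
- keeper (a joint): Angle of the keeper arm about its vertical pivot, rad: 0 points along the tray's +x, it grows anticlockwise from above; end stop at 1.575, where the arm points along the tray's +y and lies over both pockets. A spring ball resists from about 1.43, is passed at 1.50 and then draws the arm home; it takes some 6 N sideways at the post. The arm starts near 0.
- keeper_pivot (a point): On the pivot axis of the keeper, at half the arm's thickness, 24 mm above the table. The arm is a steel bar 20 mm wide and 10 mm thick, its underside 4 mm above the tray, reaching 162 mm from the pivot.
- keeper_post (a point): Middle of the upright round steel post on the keeper arm, 150 mm from the pivot: 14 mm in diameter, 45 mm tall, its top 74 mm above the table.
- spray_can: Bystander: loose upright can 52 mm in diameter and about 140 mm tall, origin under its centre.
- screw_bin: Bystander: loose open black bin 90 x 70 x 40 mm, origin under its centre.
- screwdriver: Bystander: loose screwdriver lying on the table.
Things that resemble listed ones, but are neither listed nor needed, are in the scene too. Leave any turquoise look-alike of the strap alone.

How it is judged:
On the way, in this order (a step that is already met when the one before it is completed fails the run):
1. both plates lie flat in their own pockets, with the keeper arm still swung clear (below 0.5 rad) (horizontal distance between strap_mid and strap_pocket below 0.007 m and z of strap_mid in the frame of strap_pocket between 0.002 and 0.0065 m and angle between the y axis of strap and the z axis of strap_pocket, either way round below 0.05 rad and horizontal distance between tongue_plate_mid and tongue_pocket below 0.007 m and z of tongue_plate_mid in the frame of tongue_pocket between 0.002 and 0.0065 m and angle between the y axis of tongue_plate and the z axis of tongue_pocket, either way round below 0.05 rad and value of joint keeper below 0.5 rad), for 0.2 s.
2. the keeper has passed its detent and sits home (value of joint keeper above 1.54 rad), for 0.2 s.
At the end, for the whole second after the job is handed in: Each plate lies at rest in its own pocket: centre within 7 mm of the pocket's centre, within 0.05 rad of flat and down on the floor (plate's mid-plane 2 to 6.5 mm above it); the keeper is home past its detent (over 1.54 rad) (horizontal distance between strap_mid and strap_pocket below 0.007 m and z of strap_mid in the frame of strap_pocket between 0.002 and 0.0065 m and angle between the y axis of strap and the z axis of strap_pocket, either way round below 0.05 rad and horizontal distance between tongue_plate_mid and tongue_pocket below 0.007 m and z of tongue_plate_mid in the frame of tongue_pocket between 0.002 and 0.0065 m and angle between the y axis of tongue_plate and the z axis of tongue_pocket, either way round below 0.05 rad and value of joint keeper above 1.54 rad and linear speed of each of strap, tongue_plate below 0.02 m/s); the robot touches nothing.
It fails at once if the spray can is moved more than 30 mm (distance of spray_can from where it was at the start of the episode above 0.03 m).
It fails at once if the screw bin is moved more than 30 mm (distance of screw_bin from where it was at the start of the episode above 0.03 m).
It fails at once if the screwdriver is moved more than 30 mm (distance of screwdriver from where it was at the start of the episode above 0.03 m).
It also fails if it takes over 72 s, if anything falls off the work surface, if the arm or the gripper's body presses on something with over 40 N, if the wrist force passes 120 N, or if a joint passes its speed limit or range.

## Working session

There is one attempt and no reset: what is moved stays moved. The work goes in short steps, Python scripts to look and compute and a shell command to move; the robot and the scene stay as the last step left them, time stands still between calls to the robot, and variables do not carry over. Pictures are saved under pics/ and viewed, at most 10 in all, crops included, and the job is handed in when it is done.

```bash
ls; mkdir -p pics
cat > h.py <<'E'
import numpy as np, cv2
from scipy.spatial.transform import Rotation as R
from workcell import env
def pts(cam, depth, st=None):
    m=env.camera_model(cam); H,W=depth.shape
    f=H/2/np.tan(np.radians(m["fovy"])/2)
    v,u=np.mgrid[:H,:W]
    P=np.stack([(u-m["cx"])/f*depth,(v-m["cy"])/f*depth,depth],-1)
    if "rvec" in m:
        Rm=cv2.Rodrigues(np.array(m["rvec"],float))[0]
        return (P-np.array(m["tvec"]).ravel())@Rm
    T=np.array(m["T_tool_cam"]); q=st["orientation"]
    Rt=R.from_quat([q[1],q[2],q[3],q[0]]).as_matrix()
    return (P@T[:3,:3].T+T[:3,3])@Rt.T+np.array(st["tcp_pos"])
def look(cam):
    st=env.get_state(); im,d=env.read_camera(cam)
    return im,d,pts(cam,d,st)
E
python3 - <<'E'
from h import *
for c in ["scene","top"]:
    im,d,P=look(c); cv2.imwrite(f"pics/{c}1.png",im); np.savez(f"{c}.npz",im=im,d=d,P=P)
    m=env.camera_model(c); print(c,m)
    for t in ["strap","tongue_plate","rack","tray","keeper","keeper_post","spray_can","screw_bin","screwdriver"]:
        for r in env.outline_of(c,t)[:3]:
            k=r["mask"]&(d>0); Q=P[k]
            if len(Q): print(t,round(r["conf"],2),np.round(r["xy"]),k.sum(),np.percentile(Q,[2,50,98],axis=0).round(3).tolist())
print(env.get_state())
E
```

```text
pics
scene {'fovy': 47.62234903635819, 'cx': 281.67862985566285, 'cy': 215.1354931972636, 'rvec': array([ 2.19563228,  0.6944441 , -0.30262811]), 'tvec': array([-0.43067616, -0.15734819,  1.7474538 ])}
strap 0.91 [236. 239.] 421 [[0.449, -0.195, -0.001], [0.458, -0.149, 0.034], [0.462, -0.096, 0.061]]
strap 0.87 [223. 264.] 450 [[0.454, -0.273, 0.0], [0.512, -0.263, 0.047], [0.555, -0.237, 0.069]]
strap 0.79 [163. 257.] 457 [[0.323, -0.379, -0.002], [0.337, -0.336, 0.032], [0.347, -0.282, 0.062]]
tongue_plate 0.93 [214. 284.] 324 [[0.481, -0.35, 0.016], [0.528, -0.342, 0.047], [0.574, -0.332, 0.069]]
tongue_plate 0.48 [220. 288.] 954 [[0.456, -0.366, 0.0], [0.522, -0.295, 0.007], [0.574, -0.244, 0.029]]
rack 0.72 [215. 288.] 1099 [[0.452, -0.366, -0.001], [0.522, -0.3, 0.007], [0.575, -0.244, 0.033]]
rack 0.66 [316. 206.] 2566 [[0.475, 0.031, 0.001], [0.563, 0.138, 0.013], [0.716, 0.287, 0.036]]
keeper 0.64 [327. 225.] 334 [[0.567, 0.043, 0.017], [0.648, 0.069, 0.028], [0.723, 0.092, 0.068]]
keeper_post 0.7 [327. 226.] 406 [[0.562, 0.043, 0.003], [0.645, 0.069, 0.027], [0.723, 0.101,
[... 1923 characters left out ...]
]]
{'clock': 1.0, 'joint_pos': array([-1.29860513e+00,  3.13200446e-01,  4.60834131e-02,  1.30358907e+00,
        1.78733830e-05,  1.43122498e+00]), 'qvel': array([ 0.00124968,  0.00086464,  0.00083068,  0.00037981, -0.00140987,
        0.00020204]), 'tau': array([-6.41504045e-06, -4.80472505e+01,  2.98817629e+01,  3.07501659e-04,
       -1.30958833e-04, -1.73639428e-06]), 'tcp_pos': array([ 0.23015028, -0.5269703 ,  0.25031613]), 'orientation': array([4.44219342e-05, 9.78881206e-01, 2.04429896e-01, 1.19063149e-05]), 'wrist_force': array([-0.10895707,  0.49922272,  0.09410483]), 'ft_torque': array([-0.07243001,  0.041012  , -0.02424643]), 'grip_force': 0.0, 'finger_gap': 0.08569450344209988}
```

View pictures.

View pics/top1.png

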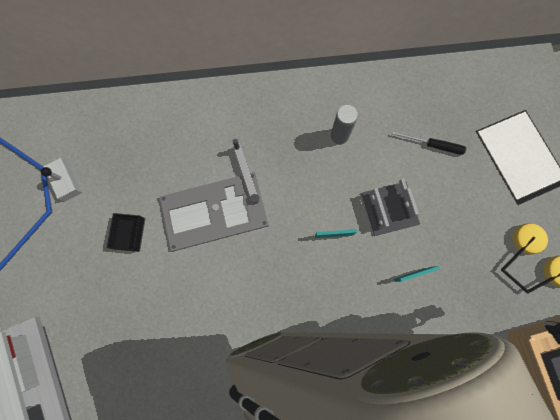

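Run:
```python
from h import *
D=np.load("scene.npz"); T=np.load("top.npz")
a=cv2.resize(D["im"][150:380,140:440],(780,598),interpolation=cv2.INTER_CUBIC); cv2.imwrite("pics/s2.png",a)
def ab(a): return a.reshape(-1,3)
def rect(n,lo,hi):
    for nm,Z in (("top",T),("scene",D)):
        P=ab(Z["P"]);Q=P[np.all((P>lo)&(P<hi),axis=1)]
        (c,s,an)=cv2.minAreaRect(Q[:,:2].astype(np.float32)); 
        print(n,nm,len(Q),np.round(c,4),np.round(s,4),round(an,1),Q[:,2].max().round(3),np.median(Q,0).round(4))
rect("strap top",[.44,-.29,.055],[.58,-.22,.08])
rect("tongue",[.44,-.37,.055],[.6,-.31,.08])
rect("tonguearm",[.44,-.37,.035],[.6,-.31,.08])
rect("rack",[.42,-.38,.004],[.6,-.22,.01])
rect("tray",[.44,.0,.012],[.75,.33,.018])
rect("post",[.65,.02,.045],[.75,.13,.09])
rect("keeper",[.5,.02,.024],[.75,.13,.09])
```

```text
strap top top 183 [ 0.5056 -0.26  ] [0.0998 0.0095] 8.6 0.071 [ 0.5044 -0.2593  0.0663]
strap top scene 166 [ 0.5052 -0.2621] [0.1026 0.0127] 7.8 0.071 [ 0.5058 -0.2632  0.0653]
tongue top 139 [ 0.5116 -0.3396] [0.0694 0.0102] 8.1 0.071 [ 0.511  -0.3386  0.066 ]
tongue scene 127 [ 0.5121 -0.3414] [0.07   0.0122] 7.4 0.071 [ 0.5148 -0.3425  0.065 ]
tonguearm top 265 [ 0.5265 -0.3373] [0.0995 0.0103] 8.4 0.071 [ 0.5209 -0.3366  0.057 ]
tonguearm scene 280 [ 0.5268 -0.3395] [0.1024 0.0123] 8.1 0.071 [ 0.5258 -0.342   0.0525]
rack top 1245 [ 0.5067 -0.3002] [0.1443 0.1252] 8.2 0.01 [ 0.5034 -0.3013  0.0071]
rack scene 679 [ 0.5095 -0.3035] [0.1733 0.1267] 10.4 0.01 [ 0.5288 -0.2954  0.0072]
tray top 2996 [0.5521 0.1654] [0.1507 0.2603] 8.7 0.018 [0.5486 0.1684 0.0143]
tray scene 1020 [0.5923 0.1684] [0.2309 0.2663] 9.0 0.018 [0.5565 0.1612 0.0143]
post top 40 [0.714  0.0871] [0.0116 0.0114] 72.2 0.074 [0.7121 0.0872 0.0695]
post scene 39 [0.7175 0.0846] [0.0127 0.0142] 45.7 0.078 [0.7177 0.082  0.0626]
keeper top 487 [0.6419 0.0703] [0.1708 0.0229] 11.9 0.074 [0.643  0.0712 0.0285]
keeper scene 310 [0.6439 0.0683] [0.1719 0.0283] 13.2 0.078 [0.6539 0.0712 0.0287]
```

View pics/s2.png

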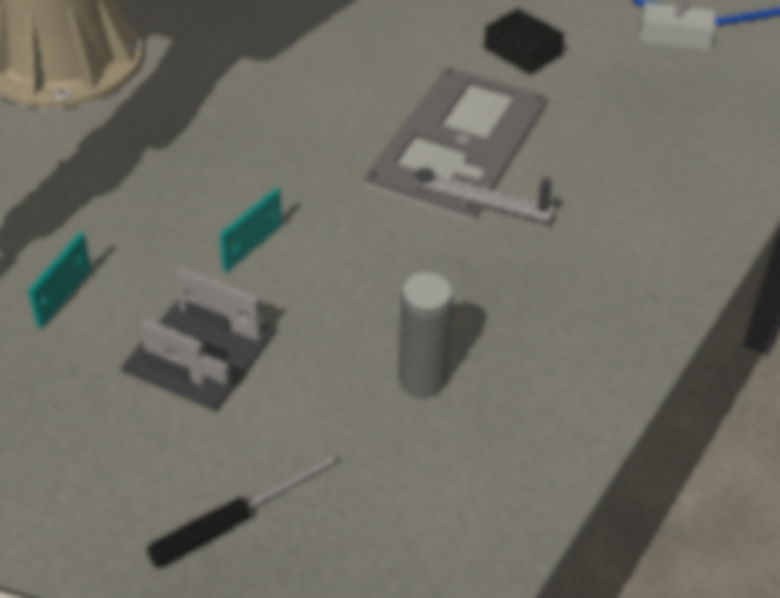

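The top picture shows the strap at (380,208) and the tongue plate at (410,200) in the rack. The turquoise look-alikes are at (337,233) and (418,273). The tray is at (215,212), with the keeper post at (237,145). The scene view agrees, with the tongue pointing to the rack's +x.

```bash
cat >> h.py <<'E'
def goal(yaw,tilt_x=0):
    # tool x at world yaw (deg), pointing down, then turned about tool x by tilt_x deg
    return R.from_euler('z',yaw,degrees=True)*R.from_euler('x',180,degrees=True)*R.from_euler('x',tilt_x,degrees=True)
def plan(pos,yaw,tilt=0,st=None):
    st=st or env.get_state(); q=st["orientation"]; Rc=R.from_quat([q[1],q[2],q[3],q[0]])
    t=Rc.inv().apply(np.array(pos)-st["tcp_pos"])/0.12
    w=(Rc.inv()*goal(yaw,tilt)).as_rotvec()/np.radians(60)
    print("travel",t.round(3),"rot",w.round(3),"turn deg",np.degrees(np.linalg.norm(w)*np.radians(60)).round(1))
E
python3 - <<'E'
from h import *
print(np.round(env.camera_model("wrist")["T_tool_cam"],3),env.camera_model("wrist")["fovy"])
plan([.51,-.30,.30],8.2); plan([.50,.165,.30],8.2)
T=np.load("top.npz");im=T["im"];P=T["P"]
c,s=np.cos(np.radians(8.5)),np.sin(np.radians(8.5))
L=(P[...,:2]-[.552,.1654])@np.array([[c,-s],[s,c]])
ins=(abs(L[...,0])<.07)&(abs(L[...,1])<.125)&(P[...,2]<.02)
g=im.mean(-1); k=ins&(g>np.percentile(g[ins],50)*1.25)
n,lab,stt,_=cv2.connectedComponentsWithStats(k.astype(np.uint8))
for i in range(1,n):
    if stt[i,4]>100:
        q=lab==i; print(stt[i,4],np.median(P[q],0).round(4),[x.round(4) for x in map(np.array,cv2.minAreaRect(P[q][:,:2].astype(np.float32)))],np.percentile(L[q],[1,99],0).round(4).tolist())
E
```

```text
[[ 0.    -0.957 -0.291  0.075]
 [ 1.     0.     0.     0.001]
 [-0.    -0.291  0.957 -0.123]
 [ 0.     0.     0.     1.   ]] 58.920330978148264
travel [ 2.894 -0.8   -0.414] rot [ 0.    -0.     0.257] turn deg 15.4
travel [ 4.369 -4.384 -0.414] rot [ 0.    -0.     0.257] turn deg 15.4
709 [0.5511 0.1147 0.005 ] [array([0.5609, 0.1143]), array([0.1072, 0.0601]), np.float64(9.374)] [[-0.0502, -0.0807], [0.053, -0.0226]]
883 [0.5425 0.2312 0.0049] [array([0.542 , 0.2304]), array([0.0662, 0.0987]), np.float64(8.0811)] [[-0.0308, 0.0176], [0.0316, 0.1142]]
```

```bash
M="python3 -m pendant"
python3 -m pendant '[{"travel":[1,-0.28,-0.4],"rot":[0,0,0.257],"fingers":0.2},{"travel":[1,-0.28,-0.4],"rot":[0,0,0.257],"fingers":0.2},{"travel":[1,-0.28,-0.4],"rot":[0,0,0.257],"fingers":0.2}]'
python3 -m pendant '[{"travel":[0.85,-0.5,0],"rot":[0,0,0],"fingers":0.2},{"travel":[0.85,-0.5,0],"rot":[0,0,0],"fingers":0.2},{"travel":[0.85,-0.5,0],"rot":[0,0,0],"fingers":0.2}]'
python3 -m pendant '[{"travel":[0.85,-0.5,0],"rot":[0,0,0],"fingers":0.2},{"travel":[0.85,-0.5,0],"rot":[0,0,0],"fingers":0.2},{"travel":[0.85,-0.5,0],"rot":[0,0,0],"fingers":0.2},{"travel":[0.85,-0.5,0],"rot":[0,0,0],"fingers":0.2},{"travel":[0.85,-0.5,0],"rot":[0,0,0],"fingers":0.2}]'
cat >> h.py <<'E'
def rect(n,P,lo,hi):
    P=P.reshape(-1,3);Q=P[np.all((P>lo)&(P<hi),axis=1)]
    if len(Q)<10: print(n,"few"); return
    c,s,an=cv2.minAreaRect(Q[:,:2].astype(np.float32))
    print(n,len(Q),np.round(c,4),np.round(s,4),round(an,1),Q[:,2].max().round(4),np.median(Q,0).round(4))
E
python3 - <<'E'
from h import *
im,d,P=look("wrist"); cv2.imwrite("pics/w1.png",im); print(env.get_state()["tcp_pos"])
rect("strap",P,[.44,-.29,.062],[.58,-.22,.08])
rect("tongue",P,[.44,-.37,.062],[.6,-.31,.08])
rect("tonguearm",P,[.44,-.37,.042],[.6,-.31,.08])
rect("rack",P,[.42,-.38,.005],[.6,-.22,.011])
E
```

```text
clock: 1.3
tcp_pos: [0.3281, -0.4468, 0.2995]
orientation: [0.0, 0.998, 0.07, 0.0]
wrist_force: [0.1, -0.5, -0.4]
finger_gap: 0.0514
grip_force: 0.0
clock: 1.6
tcp_pos: [0.4218, -0.3714, 0.2987]
orientation: [-0.0, 0.997, 0.073, 0.001]
wrist_force: [0.6, -0.4, -0.8]
finger_gap: 0.0514
grip_force: 0.0
clock: 2.1
tcp_pos: [0.5116, -0.3001, 0.2981]
orientation: [0.0, 0.997, 0.072, -0.0]
wrist_force: [-0.1, -0.1, 0.2]
finger_gap: 0.0511
grip_force: 0.0
[ 0.51108249 -0.30066453  0.2982275 ]
strap 899 [ 0.5067 -0.2602] [0.1    0.0083] 8.2 0.0694 [ 0.5099 -0.26    0.0669]
tongue 618 [ 0.5132 -0.3399] [0.0702 0.0082] 8.2 0.0691 [ 0.515  -0.3396  0.0669]
tonguearm 1045 [ 0.5279 -0.3378] [0.1001 0.0082] 8.2 0.0691 [ 0.5278 -0.3372  0.066 ]
rack 8595 [ 0.5111 -0.2999] [0.1197 0.1242] 8.2 0.0109 [ 0.5184 -0.2997  0.007 ]
```

View pics/w1.png

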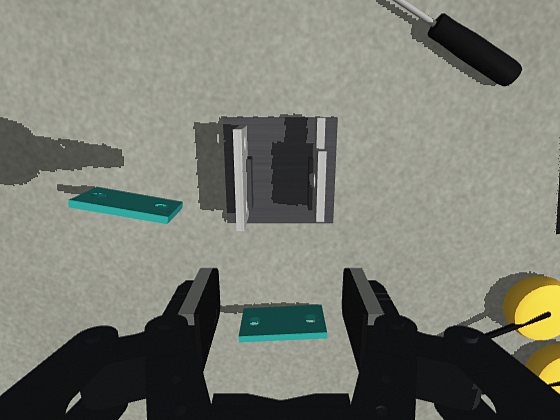

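The wrist picture shows both plates standing in the rack: the strap edge at (240,175) and the tongue plate at (321,170). The sizes and heights match. Next I look at the tray.

```bash
python3 -m pendant '[{"travel":[0.22,-0.95,0],"rot":[0,0,0],"fingers":0.2},{"travel":[0.22,-0.95,0],"rot":[0,0,0],"fingers":0.2},{"travel":[0.22,-0.95,0],"rot":[0,0,0],"fingers":0.2}]' >/dev/null
python3 -m pendant '[{"travel":[0.22,-0.95,0],"rot":[0,0,0],"fingers":0.2},{"travel":[0.22,-0.95,0],"rot":[0,0,0],"fingers":0.2},{"travel":[0.22,-0.95,0],"rot":[0,0,0],"fingers":0.2}]' >/dev/null
python3 -m pendant '[{"travel":[0.22,-0.95,0],"rot":[0,0,0],"fingers":0.2},{"travel":[0.22,-0.95,0],"rot":[0,0,0],"fingers":0.2},{"travel":[0.22,-0.95,0],"rot":[0,0,0],"fingers":0.2}]' >/dev/null
python3 -m pendant '[{"travel":[0.22,-0.95,0],"rot":[0,0,0],"fingers":0.2},{"travel":[0.22,-0.95,0],"rot":[0,0,0],"fingers":0.2},{"travel":[0.22,-0.95,0],"rot":[0,0,0],"fingers":0.2},{"travel":[0.22,-0.95,0],"rot":[0,0,0],"fingers":0.2},{"travel":[0.22,-0.95,0],"rot":[0,0,0],"fingers":0.2}]' >/dev/null
python3 - <<'E'
from h import *
im,d,P=look("wrist"); cv2.imwrite("pics/w2.png",im); np.savez("w2.npz",im=im,P=P); print(env.get_state()["tcp_pos"])
rect("tray",P,[.44,.0,.012],[.75,.33,.018])
rect("post",P,[.65,.02,.045],[.78,.14,.09])
rect("keeper",P,[.5,.02,.026],[.75,.14,.032])
y=np.radians(8.6);c,s=np.cos(y),np.sin(y)
C=np.array([.552,.1654]);L=(P[...,:2]-C)@np.array([[c,-s],[s,c]])
k=(abs(L[...,0])<.068)&(abs(L[...,1])<.123)&(P[...,2]<.0095)&(P[...,2]>.003)
k=cv2.morphologyEx(k.astype(np.uint8),cv2.MORPH_OPEN,np.ones((3,3)))
n,lab,stt,_=cv2.connectedComponentsWithStats(k)
for i in range(1,n):
    if stt[i,4]>150:
        q=lab==i; print(stt[i],np.median(P[q],0).round(4),[x.round(4) for x in map(np.array,cv2.minAreaRect(P[q][:,:2].astype(np.float32)))],np.percentile(L[q],[1,99],0).round(4).tolist())
E
```

```text
[0.55180711 0.16123524 0.29827897]
tray 19539 [0.5537 0.1652] [0.1505 0.2608] 8.8 0.018 [0.5694 0.1691 0.014 ]
post 370 [0.7158 0.0883] [0.0136 0.012 ] 84.1 0.0752 [0.7145 0.0902 0.0715]
keeper 2908 [0.6452 0.0718] [0.1709 0.0217] 12.2 0.032 [0.6543 0.0739 0.0279]
[ 298  119   60   97 4562] [0.5561 0.1106 0.005 ] [array([0.5628, 0.1103]), array([0.1081, 0.0652]), np.float64(9.0117)] [[-0.0509, -0.0883], [0.0552, -0.0239]]
[ 172  141   97   59 5413] [0.5444 0.2283 0.005 ] [array([0.5432, 0.2279]), array([0.0654, 0.1061]), np.float64(8.5191)] [[-0.0313, 0.0111], [0.0332, 0.1155]]
```

View pics/w2.png

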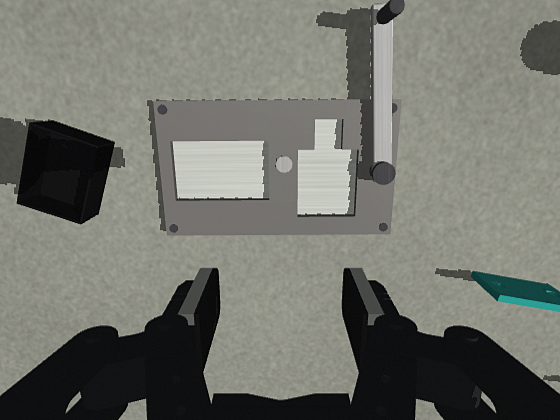

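The wrist picture shows the strap pocket at (219,170), the tongue pocket at (326,170), the keeper arm from its pivot (383,173) to its post (388,12), and the bin well to the left. I go to the tongue plate.

```bash
for i in 1 2 3 4; do python3 -m pendant '[{"travel":[-0.175,0.818,0],"rot":[0,0,0],"fingers":0.2},{"travel":[-0.175,0.818,0],"rot":[0,0,0],"fingers":0.2}]' >/dev/null; done
python3 -m pendant '[{"travel":[-0.175,0.818,0],"rot":[0,0,0],"fingers":0.2},{"travel":[-0.175,0.818,0],"rot":[0,0,0],"fingers":0.2},{"travel":[-0.175,0.818,0],"rot":[0,0,0],"fingers":0.2},{"travel":[-0.175,0.818,0.5],"rot":[0,0,0],"fingers":0.2},{"travel":[-0.175,0.818,0.5],"rot":[0,0,0],"fingers":0.2},{"travel":[-0.175,0.818,0.5],"rot":[0,0,0],"fingers":0.2}]'
python3 -c "
from h import *
plan([.518,-.339,.066],8.2)"
```

```text
clock: 5.0
tcp_pos: [0.5179, -0.3357, 0.2351]
orientation: [-0.003, 0.997, 0.073, -0.002]
wrist_force: [0.2, -0.4, -0.1]
finger_gap: 0.0511
grip_force: 0.0
travel [0.002 0.037 1.409] rot [-0.006  0.004  0.003] turn deg 0.5
```

```bash
python3 -m pendant '[{"travel":[0,0.03,0.7],"rot":[0,0,0],"fingers":0.2},{"travel":[0,0.03,0.7],"rot":[0,0,0],"fingers":0.2}]' >/dev/null
python3 -m pendant '[{"travel":[0,0,0.35],"rot":[0,0,0],"fingers":0.2},{"travel":[0,0,0.71],"rot":[0,0,0],"fingers":0.2},{"travel":[0,0,0.71],"rot":[0,0,0],"fingers":0.2},{"travel":[0,0,0.71],"rot":[0,0,0],"fingers":0.2}]'
python3 -m pendant '[{"travel":[0,0,0],"rot":[0,0,0],"fingers":-0.6},{"travel":[0,0,0],"rot":[0,0,0],"fingers":-1},{"travel":[0,0,0],"rot":[0,0,0],"fingers":-1},{"travel":[0,0,0],"rot":[0,0,0],"fingers":-1},{"travel":[0,0,0],"rot":[0,0,0],"fingers":-1},{"travel":[0,0,0],"rot":[0,0,0],"fingers":-1}]' 70
```

```text
clock: 5.6
tcp_pos: [0.5213, -0.3398, 0.0699]
orientation: [-0.001, 0.997, 0.074, 0.0]
wrist_force: [0.6, -0.3, 0.7]
finger_gap: 0.0513
grip_force: 0.0
clock: 6.2
tcp_pos: [0.5217, -0.3398, 0.0705]
orientation: [-0.0, 0.997, 0.074, 0.001]
wrist_force: [0.1, 3.7, 7.9]
finger_gap: 0.006
grip_force: 69.0
```

```bash
python3 -m pendant '[{"travel":[0,0,-0.2],"rot":[0,0,0],"fingers":-1},{"travel":[0,0,-0.5],"rot":[0,0,0],"fingers":-1},{"travel":[0,0,-0.8],"rot":[0,0,0],"fingers":-1},{"travel":[0,0,-1],"rot":[0,0,0],"fingers":-1},{"travel":[0,0,-1],"rot":[0,0,0],"fingers":-1}]'
python3 - <<'E'
from h import *
im,d,P=look("wrist"); cv2.imwrite("pics/w3.png",im);plan([.547,.108,.20],8.8)
k=(P[...,0]>.44)&(P[...,0]<.62)&(abs(P[...,1]+.335)<.012)&(P[...,2]>.08); print(np.percentile(P[k],[2,50,98],axis=0).round(4))
E
```

```text
clock: 6.7
tcp_pos: [0.5223, -0.3412, 0.1926]
orientation: [0.002, 0.997, 0.074, 0.003]
wrist_force: [0.8, -0.4, -3.7]
finger_gap: 0.0067
grip_force: 69.0
travel [ 0.761 -3.665 -0.086] rot [ 0.001 -0.003 -0.006] turn deg 0.4
[[ 0.4955 -0.3466  0.1695]
 [ 0.5358 -0.3348  0.2217]
 [ 0.5962 -0.3237  0.3156]]
```

View pics/w3.png

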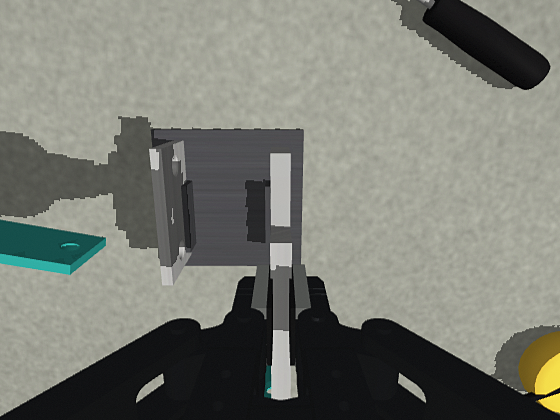

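The wrist picture shows the tongue plate held level between the pads. The step to the tongue is at (281,235), the tongue end is at (281,153), and the strap still stands in the rack. I measure its place in the tool frame, then carry it over.

```bash
python3 - <<'E'
from h import *
im,d,P=look("wrist"); st=env.get_state(); q=st["orientation"]
Rc=R.from_quat([q[1],q[2],q[3],q[0]]); 
for v in (157,190,222,246,258): 
    Q=Rc.inv().apply(P[v,276:287]-st["tcp_pos"]); print(v,np.median(Q,0).round(4))
col=P[:,281]; Q=Rc.inv().apply(col-st["tcp_pos"]); k=Q[:,2]<.06
print([(v,Q[v].round(4).tolist()) for v in (np.where(k[100:300])[0]+100)[[0,1]]], [(v,Q[v].round(4).tolist()) for v in range(224,245,2)])
E
for i in 1 2 3; do python3 -m pendant '[{"travel":[0.19,-0.916,-0.06],"rot":[0,0,0],"fingers":-1},{"travel":[0.19,-0.916,-0.06],"rot":[0,0,0],"fingers":-1},{"travel":[0.19,-0.916,-0.06],"rot":[0,0,0],"fingers":-1}]' > /dev/null; done
python3 -m pendant '[{"travel":[0.19,-0.916,0],"rot":[0,0,0],"fingers":-1},{"travel":[0.19,-0.916,0],"rot":[0,0,0],"fingers":-1},{"travel":[0.19,-0.916,0],"rot":[0,0,0],"fingers":-1},{"travel":[0.19,-0.916,0],"rot":[0,0,0],"fingers":-1}]'
```

```text
157 [0.0555 0.0017 0.0202]
190 [0.0423 0.0017 0.0206]
222 [0.0289 0.0017 0.0203]
246 [0.0259 0.0016 0.0013]
258 [0.021  0.0016 0.0016]
[(np.int64(147), [0.0573, 0.0017, 0.039]), (np.int64(148), [0.0571, 0.0017, 0.0364])] [(224, [0.0283, 0.0017, 0.0196]), (226, [0.0273, 0.0017, 0.0201]), (228, [0.0272, 0.0017, 0.0177]), (230, [0.0273, 0.0016, 0.0149]), (232, [0.0271, 0.0016, 0.013]), (234, [0.027, 0.0016, 0.0111]), (236, [0.0274, 0.0016, 0.0077]), (238, [0.0272, 0.0016, 0.006]), (240, [0.027, 0.0016, 0.0044]), (242, [0.0273, 0.0016, 0.0017]), (244, [0.0268, 0.0016, 0.0009])]
clock: 8.1
tcp_pos: [0.5456, 0.1098, 0.209]
orientation: [-0.001, 0.997, 0.075, -0.001]
wrist_force: [0.2, 0.1, -3.8]
finger_gap: 0.0063
grip_force: 70.0
```

```bash
python3 -m pendant '[{"travel":[0,0,0],"rot":[-0.833,0,-0.01],"fingers":-1},{"travel":[0,0,0],"rot":[-0.833,0,-0.01],"fingers":-1},{"travel":[0,0,0],"rot":[-0.833,0,-0.01],"fingers":-1},{"travel":[0,0,0],"rot":[-0.833,0,-0.01],"fingers":-1},{"travel":[0,0,0],"rot":[-0.833,0,-0.01],"fingers":-1},{"travel":[0,0,0],"rot":[-0.833,0,-0.01],"fingers":-1},{"travel":[0,0,0],"rot":[-0.833,0,-0.01],"fingers":-1},{"travel":[0,0,0],"rot":[-0.833,0,-0.01],"fingers":-1}]'
python3 -c "
from h import *
plan([.5517,.1285,.0785],8.8,-50)"
```

```text
clock: 8.9
tcp_pos: [0.5696, 0.0171, 0.2085]
orientation: [0.403, 0.906, 0.12, 0.048]
wrist_force: [-0.6, -0.1, -2.9]
finger_gap: 0.0062
grip_force: 70.2
travel [ 0.105 -1.43   0.033] rot [-0.036 -0.069  0.073] turn deg 6.4
```

```bash
python3 -m pendant '[{"travel":[0,0,0],"rot":[0,0,0],"fingers":-1},{"travel":[0,0,0],"rot":[0,0,0],"fingers":-1}]'
python3 -c "
from h import *
print(env.get_state()['joint_pos'].round(3))
plan([.5517,.1285,.0785],8.8,-50)"
```

```text
clock: 9.1
tcp_pos: [0.5707, 0.0173, 0.2103]
orientation: [0.402, 0.907, 0.119, 0.049]
wrist_force: [-0.0, 0.2, -3.2]
finger_gap: 0.006
grip_force: 70.2
[ 0.257  0.365 -0.214  0.997 -0.833  3.14 ]
travel [ 0.09  -1.443  0.045] rot [-0.037 -0.071  0.07 ] turn deg 6.4
```

Joint 6 is at its limit with this tilt, so I lean the plate the other way: body over -y, lower edge at the +y wall.

```bash
python3 -c "
from h import *
plan([.556,.09,.20],8.8,0)"
```

```text
travel [ 0.036 -0.479 -0.399] rot [ 0.795 -0.035  0.096] turn deg 48.1
```

```bash
python3 -m pendant '[{"travel":[0.036,-0.479,-0.399],"rot":[0.795,-0.035,0.096],"fingers":-1},{"travel":[0.036,-0.479,-0.399],"rot":[0.795,-0.035,0.096],"fingers":-1},{"travel":[0.036,-0.479,-0.399],"rot":[0.795,-0.035,0.096],"fingers":-1},{"travel":[0.036,-0.479,-0.399],"rot":[0.795,-0.035,0.096],"fingers":-1},{"travel":[0.036,-0.479,-0.399],"rot":[0.795,-0.035,0.096],"fingers":-1},{"travel":[0.036,-0.479,-0.399],"rot":[0.795,-0.035,0.096],"fingers":-1},{"travel":[0.036,-0.479,-0.399],"rot":[0.795,-0.035,0.096],"fingers":-1}]'
python3 -m pendant '[{"travel":[0,0,0],"rot":[0.833,0,0],"fingers":-1},{"travel":[0,0,0],"rot":[0.833,0,0],"fingers":-1},{"travel":[0,0,0],"rot":[0.833,0,0],"fingers":-1},{"travel":[0,0,0],"rot":[0.833,0,0],"fingers":-1},{"travel":[0,0,0],"rot":[0.833,0,0],"fingers":-1},{"travel":[0,0,0],"rot":[0.833,0,0],"fingers":-1},{"travel":[0,0,0],"rot":[0.833,0,0],"fingers":-1}]'
python3 -c "
from h import *
print(env.get_state()['joint_pos'].round(3))
plan([.5577,.0897,.0785],8.8,50)"
```

```text
clock: 9.8
tcp_pos: [0.5568, 0.0887, 0.2011]
orientation: [0.001, 0.997, 0.076, 0.001]
wrist_force: [-0.5, -0.7, -2.5]
finger_gap: 0.0063
grip_force: 70.0
clock: 10.5
tcp_pos: [0.555, 0.0896, 0.1959]
orientation: [-0.421, 0.904, 0.069, -0.036]
wrist_force: [-0.2, -0.3, -4.4]
finger_gap: 0.0063
grip_force: 70.1
[-0.339  0.588  0.041  1.542  0.736  2.447]
travel [0.029 0.75  0.628] rot [ 0.001  0.006 -0.004] turn deg 0.4
```

```bash
python3 -m pendant '[{"travel":[0.029,0.3,0.25],"rot":[0,0.006,-0.004],"fingers":-1},{"travel":[0.029,0.75,0.628],"rot":[0,0.006,-0.004],"fingers":-1},{"travel":[0.029,0.75,0.628],"rot":[0,0.006,-0.004],"fingers":-1},{"travel":[0.029,0.75,0.628],"rot":[0,0.006,-0.004],"fingers":-1}]'
python3 - <<'E'
from h import *
plan([.5577,.0897,.0515],8.8,50)
st=env.get_state();im,d,P=look("wrist"); cv2.imwrite("pics/w4.png",im); q=st["orientation"]
Rc=R.from_quat([q[1],q[2],q[3],q[0]]); Q=Rc.inv().apply((P-st["tcp_pos"])[120:300,278:284].reshape(-1,3)).reshape(180,6,3)
for v in range(0,160,16): print(v+120,np.median(Q[v],0).round(4),P[v+120,281].round(4))
E
```

```text
clock: 10.9
tcp_pos: [0.5576, 0.0929, 0.0803]
orientation: [-0.419, 0.904, 0.072, -0.031]
wrist_force: [-0.1, 0.1, -2.4]
finger_gap: 0.0062
grip_force: 70.2
travel [-0.005  0.201  0.135] rot [0.004 0.001 0.006] turn deg 0.4
120 [0.065  0.0011 0.1016] [0.61   0.179  0.0138]
136 [0.0557 0.0011 0.1016] [0.601  0.1771 0.0141]
152 [0.0562 0.0011 0.0245] [0.6104 0.1194 0.0638]
168 [0.0504 0.0011 0.0216] [0.6051 0.116  0.0659]
184 [0.0439 0.0011 0.022 ] [0.5981 0.1164 0.0646]
200 [0.0372 0.0011 0.0222] [0.5919 0.1148 0.0651]
216 [0.0305 0.0011 0.0222] [0.5852 0.1137 0.0651]
232 [0.0263 0.0011 0.0144] [0.5821 0.1071 0.0702]
248 [0.0242 0.0011 0.003 ] [0.5809 0.0987 0.0771]
264 [0.0179 0.0011 0.0028] [0.5752 0.0969 0.0778]
```

View pics/w4.png

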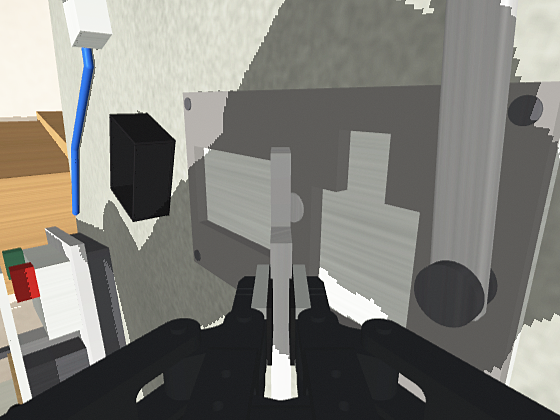

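The wrist picture shows the plate at (281,200), left of the tongue pocket's left wall (322,240). It moves right as it lowers, so it is on course, with the keeper arm clear to the right.

```bash
python3 -m pendant '[{"travel":[-0.005,0.1,0.06],"rot":[0,0,0],"fingers":-1},{"travel":[-0.005,0.208,0.127],"rot":[0,0,0],"fingers":-1},{"travel":[-0.005,0.208,0.127],"rot":[0,0,0],"fingers":-1},{"travel":[-0.005,0.208,0.127],"rot":[0,0,0],"fingers":-1}]'
python3 -m pendant '[{"travel":[0,0.013,0.011],"rot":[0,0,0],"fingers":-1},{"travel":[0,0.026,0.022],"rot":[0,0,0],"fingers":-1},{"travel":[0,0.026,0.022],"rot":[0,0,0],"fingers":-1}]'
python3 -c "
from h import *
plan([.558,.0884,.0496],8.8,50)"
```

```text
clock: 11.35
tcp_pos: [0.5596, 0.0872, 0.0538]
orientation: [-0.421, 0.904, 0.071, -0.029]
wrist_force: [-0.1, -0.3, -2.5]
finger_gap: 0.0063
grip_force: 70.2
clock: 11.65
tcp_pos: [0.5597, 0.0872, 0.0497]
orientation: [-0.421, 0.904, 0.072, -0.029]
wrist_force: [1.1, 0.0, -4.0]
finger_gap: 0.0061
grip_force: 70.3
travel [-0.012 -0.007  0.01 ] rot [ 0.002 -0.005  0.007] turn deg 0.5
```

```bash
for i in 1 2 3; do python3 -m pendant '[{"travel":[-0.004,0.006,0.005],"rot":[0,0,0],"fingers":-1},{"travel":[-0.004,0.006,0.005],"rot":[0,0,0],"fingers":-1}]' | egrep "tcp|force"; done
```

```text
tcp_pos: [0.5593, 0.0872, 0.049]
wrist_force: [-0.3, -0.5, -2.8]
grip_force: 70.4
tcp_pos: [0.5593, 0.087, 0.0486]
wrist_force: [1.7, -1.2, 1.3]
grip_force: 71.0
tcp_pos: [0.5594, 0.0868, 0.0482]
wrist_force: [2.9, -3.1, 6.5]
grip_force: 71.5
```

```bash
for i in 1 2 3 4; do python3 -m pendant '[{"travel":[0,-0.006,0.006],"rot":[0,0,0],"fingers":-1},{"travel":[0,-0.006,0.006],"rot":[0,0,0],"fingers":-1}]' | egrep "tcp|wrist_force"; done
```

```text
tcp_pos: [0.5593, 0.0875, 0.0484]
wrist_force: [2.2, -5.5, 6.4]
tcp_pos: [0.5591, 0.0884, 0.0484]
wrist_force: [0.7, -5.2, 7.8]
tcp_pos: [0.5589, 0.0894, 0.0484]
wrist_force: [2.0, -4.9, 5.7]
tcp_pos: [0.5587, 0.0904, 0.0484]
wrist_force: [2.3, -4.2, 5.6]
```

```bash
for i in 1 2 3; do python3 -m pendant '[{"travel":[0,-0.006,0.006],"rot":[0,0,0],"fingers":-1},{"travel":[0,-0.006,0.006],"rot":[0,0,0],"fingers":-1}]' | egrep "tcp|wrist_force"; done
```

```text
tcp_pos: [0.5584, 0.0915, 0.0484]
wrist_force: [1.3, -4.0, 4.9]
tcp_pos: [0.5582, 0.0925, 0.0485]
wrist_force: [1.1, -3.4, 4.2]
tcp_pos: [0.5581, 0.0931, 0.0486]
wrist_force: [1.2, -6.7, 6.0]
```

```bash
python3 -m pendant '[{"travel":[0,0,0],"rot":[0,0,0],"fingers":-0.7},{"travel":[0,0,0],"rot":[0,0,0],"fingers":-0.66},{"travel":[0,0,0],"rot":[0,0,0],"fingers":-0.66},{"travel":[0,0,0],"rot":[0,0,0],"fingers":-0.66}]'
python3 -m pendant '[{"travel":[0,0,-0.4],"rot":[0,0,0],"fingers":-0.66},{"travel":[0,0,-0.8],"rot":[0,0,0],"fingers":-0.66},{"travel":[0,0,-1],"rot":[0,0,0],"fingers":-0.66},{"travel":[0,0,-1],"rot":[0,0,0],"fingers":-0.66},{"travel":[0,0,-1],"rot":[0,0,0],"fingers":-0.66}]'
python3 - <<'E'
from h import *
st=env.get_state();im,d,P=look("wrist"); cv2.imwrite("pics/w5.png",im)
y=np.radians(8.8);c,s=np.cos(y),np.sin(y)
L=(P[...,:2]-[.547,.1079])@np.array([[c,-s],[s,c]])
for a in (-25,-15,15,25,45,60):
  print(a,[np.round(np.median(P[...,2][(abs(L[...,0]*1e3-a)<3)&(abs(L[...,1]*1e3-b)<3)])*1e3,1) if ((abs(L[...,0]*1e3-a)<3)&(abs(L[...,1]*1e3-b)<3)).any() else None for b in (-40,-25,-10,0,10,25,40)])
E
```

```text
clock: 14.05
tcp_pos: [0.5568, 0.0942, 0.0473]
orientation: [-0.421, 0.904, 0.072, -0.029]
wrist_force: [-0.2, -0.2, 0.2]
finger_gap: 0.0146
grip_force: 0.6
clock: 14.55
tcp_pos: [0.5705, 0.0034, 0.1244]
orientation: [-0.421, 0.904, 0.071, -0.029]
wrist_force: [-0.4, -1.2, -0.6]
finger_gap: 0.0147
grip_force: 0.0
-25 [np.float64(13.8), np.float64(13.0), np.float64(12.9), np.float64(12.9), np.float64(12.9), np.float64(13.1), np.float64(14.0)]
-15 [np.float64(14.1), np.float64(13.0), np.float64(13.0), np.float64(12.9), np.float64(13.0), np.float64(12.8), np.float64(14.2)]
15 [None, np.float64(12.9), np.float64(13.1), np.float64(13.1), np.float64(12.9), np.float64(12.9), np.float64(14.0)]
25 [None, np.float64(13.0), np.float64(12.9), np.float64(13.0), np.float64(12.7), np.float64(13.0), np.float64(14.4)]
45 [None, np.float64(14.1), np.float64(13.0), np.float64(12.9), np.float64(13.0), np.float64(14.1), np.float64(14.1)]
60 [None, np.float64(14.0), np.float64(13.0), np.float64(13.1), np.float64(12.7), np.float64(13.8), np.float64(14.1)]
```

View pics/w5.png

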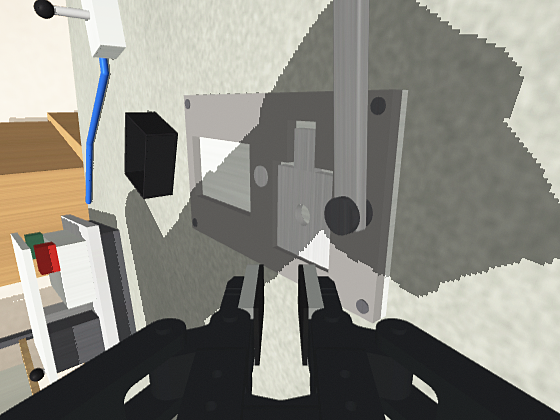

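The wrist picture shows the tongue plate lying flat in its pocket, wide part at (305,205) and tongue in the slot at (305,145). Depth gives its top 1 mm below the tray top, evenly. Now the strap.

```bash
python3 -c "
from h import *
plan([.55,-.05,.21],8.2,0)"
```

```text
travel [-0.229 -0.28  -0.784] rot [-0.833 -0.001  0.013] turn deg 50.0
```

```bash
python3 -m pendant '[{"travel":[-0.229,-0.28,-0.784],"rot":[-0.833,0,0.013],"fingers":0.2},{"travel":[-0.229,-0.28,-0.784],"rot":[-0.833,0,0.013],"fingers":0.2},{"travel":[-0.229,-0.28,-0.784],"rot":[-0.833,0,0.013],"fingers":0.2},{"travel":[-0.229,-0.28,-0.784],"rot":[-0.833,0,0.013],"fingers":0.2},{"travel":[-0.229,-0.28,-0.784],"rot":[-0.833,0,0.013],"fingers":0.2},{"travel":[-0.229,-0.28,-0.784],"rot":[-0.833,0,0.013],"fingers":0.2},{"travel":[-0.229,-0.28,-0.784],"rot":[-0.833,0,0.013],"fingers":0.2}]'
python3 -m pendant '[{"travel":[-0.304,0.841,0],"rot":[0,0,0],"fingers":0.2},{"travel":[-0.304,0.841,0],"rot":[0,0,0],"fingers":0.2}]' >/dev/null
python3 -m pendant '[{"travel":[-0.304,0.841,0],"rot":[0,0,0],"fingers":0.2},{"travel":[-0.304,0.841,0],"rot":[0,0,0],"fingers":0.2},{"travel":[-0.304,0.841,0],"rot":[0,0,0],"fingers":0.2},{"travel":[-0.304,0.841,0],"rot":[0,0,0],"fingers":0.2},{"travel":[-0.304,0.841,0],"rot":[0,0,0],"fingers":0.2}]'
python3 - <<'E'
from h import *
plan([.5067,-.2602,.067],8.2)
im,d,P=look("wrist"); rect("strap",P,[.44,-.29,.062],[.58,-.22,.08])
E
```

```text
clock: 15.3
tcp_pos: [0.549, -0.0464, 0.2107]
orientation: [0.001, 0.997, 0.074, 0.001]
wrist_force: [-1.1, 0.4, -0.6]
finger_gap: 0.0514
grip_force: 0.0
clock: 16.0
tcp_pos: [0.5081, -0.2527, 0.2098]
orientation: [-0.001, 0.997, 0.071, 0.001]
wrist_force: [-0.5, 0.4, -0.3]
finger_gap: 0.051
grip_force: 0.0
travel [-0.022  0.063  1.19 ] rot [-0.002 -0.001 -0.   ] turn deg 0.1
strap 1380 [ 0.5068 -0.2603] [0.1003 0.0076] 8.4 0.0696 [ 0.5112 -0.2596  0.067 ]
```

```bash
python3 -m pendant '[{"travel":[-0.022,0.063,0.4],"rot":[0,0,0],"fingers":0.2},{"travel":[-0.022,0.063,0.7],"rot":[0,0,0],"fingers":0.2},{"travel":[-0.022,0.063,0.7],"rot":[0,0,0],"fingers":0.2}]' >/dev/null
python3 -m pendant '[{"travel":[0,0,0.3],"rot":[0,0,0],"fingers":0.2},{"travel":[0,0,0.49],"rot":[0,0,0],"fingers":0.2},{"travel":[0,0,0.49],"rot":[0,0,0],"fingers":0.2},{"travel":[0,0,0.49],"rot":[0,0,0],"fingers":0.2}]'
python3 -m pendant '[{"travel":[0,0,0],"rot":[0,0,0],"fingers":-0.6},{"travel":[0,0,0],"rot":[0,0,0],"fingers":-1},{"travel":[0,0,0],"rot":[0,0,0],"fingers":-1},{"travel":[0,0,0],"rot":[0,0,0],"fingers":-1},{"travel":[0,0,0],"rot":[0,0,0],"fingers":-1},{"travel":[0,0,0],"rot":[0,0,0],"fingers":-1}]' 80
python3 -m pendant '[{"travel":[0,0,-0.2],"rot":[0,0,0],"fingers":-1},{"travel":[0,0,-0.5],"rot":[0,0,0],"fingers":-1},{"travel":[0,0,-0.8],"rot":[0,0,0],"fingers":-1},{"travel":[0,0,-1],"rot":[0,0,0],"fingers":-1},{"travel":[0,0,-1],"rot":[0,0,0],"fingers":-1}]'
python3 -c "
from h import *
print(env.get_state()['joint_pos'].round(3))
plan([.50,.16,.24],8.8)"
```

```text
clock: 16.75
tcp_pos: [0.5082, -0.2612, 0.0697]
orientation: [0.001, 0.997, 0.072, 0.002]
wrist_force: [-0.4, -0.6, 0.1]
finger_gap: 0.0513
grip_force: 0.0
clock: 17.35
tcp_pos: [0.508, -0.2611, 0.0697]
orientation: [0.0, 0.997, 0.071, 0.003]
wrist_force: [-0.4, 4.0, 6.0]
finger_gap: 0.0059
grip_force: 78.6
clock: 17.85
tcp_pos: [0.5087, -0.263, 0.192]
orientation: [0.003, 0.997, 0.071, 0.004]
wrist_force: [1.1, -0.7, -3.4]
finger_gap: 0.0058
grip_force: 79.0
[-6.180e-01  3.230e-01 -8.400e-02  1.154e+00  1.000e-03  2.381e+00]
travel [ 0.432 -3.497 -0.418] rot [ 0.006 -0.007 -0.011] turn deg 0.9
```

```bash
for i in 1 2 3 4; do python3 -m pendant '[{"travel":[0.108,-0.874,-0.1],"rot":[0,0,0],"fingers":-1},{"travel":[0.108,-0.874,-0.1],"rot":[0,0,0],"fingers":-1},{"travel":[0.108,-0.874,-0.1],"rot":[0,0,0],"fingers":-1}]' > /dev/null; done
python3 -m pendant '[{"travel":[0,0,0],"rot":[0,0,-0.755],"fingers":-1},{"travel":[0,0,0],"rot":[0,0,-0.755],"fingers":-1},{"travel":[0,0,0],"rot":[0,0,-0.755],"fingers":-1},{"travel":[0,0,0],"rot":[0,0,-0.755],"fingers":-1},{"travel":[0,0,0],"rot":[0,0,-0.755],"fingers":-1},{"travel":[0,0,0],"rot":[0,0,-0.755],"fingers":-1}]' >/dev/null
python3 -m pendant '[{"travel":[0,0,0],"rot":[0,0,-0.755],"fingers":-1},{"travel":[0,0,0],"rot":[0,0,-0.755],"fingers":-1},{"travel":[0,0,0],"rot":[0,0,-0.755],"fingers":-1},{"travel":[0,0,0],"rot":[0,0,-0.755],"fingers":-1},{"travel":[0,0,0],"rot":[0,0,-0.755],"fingers":-1},{"travel":[0,0,0],"rot":[0,0,-0.755],"fingers":-1},{"travel":[0,0,0],"rot":[0,0,-0.755],"fingers":-1}]'
python3 - <<'E'
from h import *
st=env.get_state();im,d,P=look("wrist"); q=st["orientation"]
Rc=R.from_quat([q[1],q[2],q[3],q[0]]); Q=Rc.inv().apply((P-st["tcp_pos"]).reshape(-1,3))
k=(abs(Q[:,1])<.004)&(abs(Q[:,2])<.02)&(Q[:,0]>.0)&(Q[:,0]<.09); print(np.percentile(Q[k],[1,50,99],axis=0).round(4))
k&=(Q[:,0]>.02)&(Q[:,0]<.045);print(np.median(Q[k],0).round(4))
print(st["joint_pos"].round(3)); plan([.5432-.03,.2279,.2],98.8)
E
```

```text
clock: 20.35
tcp_pos: [0.4991, 0.1549, 0.2343]
orientation: [-0.001, 0.649, 0.761, 0.001]
wrist_force: [-0.4, 0.4, -3.2]
finger_gap: 0.0059
grip_force: 80.3
[[ 0.0005 -0.0039 -0.0178]
 [ 0.0234  0.0002  0.0027]
 [ 0.0473  0.0039  0.017 ]]
[0.0331 0.0006 0.0028]
[ 0.146  0.217 -0.122  1.232  0.002  1.559]
travel [0.581 0.211 0.289] rot [ 0.001 -0.002  0.004] turn deg 0.3
```

```bash
python3 -m pendant '[{"travel":[0.55,0.3,0.2],"rot":[0,0,0],"fingers":-1},{"travel":[0.55,0.3,0.2],"rot":[-0.15,0,0],"fingers":-1},{"travel":[0.55,0.3,0.2],"rot":[-0.3,0,0],"fingers":-1},{"travel":[0.55,0.3,0.2],"rot":[-0.44,0,0],"fingers":-1},{"travel":[0.55,0.3,0.2],"rot":[-0.58,0,0],"fingers":-1},{"travel":[0.55,0.3,0.2],"rot":[-0.72,0,0],"fingers":-1},{"travel":[0.55,0.3,0.2],"rot":[-0.833,0,0],"fingers":-1},{"travel":[0.55,0.3,0.2],"rot":[-0.833,0,0],"fingers":-1},{"travel":[0.55,0.3,0.2],"rot":[-0.833,0,0],"fingers":-1}]'
python3 -c "
from h import *
print(env.get_state()['joint_pos'].round(3))
plan([.5225,.2263,.08],98.8,-50)"
```

```text
clock: 21.3
tcp_pos: [0.521, 0.2258, 0.208]
orientation: [0.272, 0.589, 0.69, 0.321]
wrist_force: [0.5, -0.9, -4.2]
finger_gap: 0.0056
grip_force: 80.5
[ 0.333 -0.132 -0.966 -0.125 -0.131  1.685]
travel [ 0.001 -0.806  0.699] rot [-0.004 -0.005  0.002] turn deg 0.4
```

```bash
python3 -m pendant '[{"travel":[0,-0.3,0.26],"rot":[0,0,0],"fingers":-1},{"travel":[0,-0.5,0.43],"rot":[0,0,0],"fingers":-1},{"travel":[0,-0.5,0.43],"rot":[0,0,0],"fingers":-1},{"travel":[0,-0.5,0.43],"rot":[0,0,0],"fingers":-1}]'
python3 -c "
from h import *
print(env.get_state()['joint_pos'].round(3))
plan([.5225,.2263,.08],98.8,-50)"
```

```text
clock: 21.7
tcp_pos: [0.5363, 0.2343, 0.1407]
orientation: [0.27, 0.591, 0.691, 0.316]
wrist_force: [-0.3, -0.0, -2.9]
finger_gap: 0.0061
grip_force: 80.6
[ 0.343  0.049 -1.024 -0.351 -0.142  1.694]
travel [-0.048 -0.464  0.237] rot [-0.015 -0.001  0.002] turn deg 0.9
```

The lean towards the robot meets joint 3's limit, so I lean the strap away from the robot instead.

```bash
python3 -m pendant '[{"travel":[0,0.3,-0.4],"rot":[0.14,0,0],"fingers":-1},{"travel":[0,0.3,-0.4],"rot":[0.28,0,0],"fingers":-1},{"travel":[0,0.3,-0.4],"rot":[0.42,0,0],"fingers":-1},{"travel":[0,0.3,-0.4],"rot":[0.56,0,0],"fingers":-1},{"travel":[0,0.3,-0.4],"rot":[0.7,0,0],"fingers":-1},{"travel":[0,0.3,-0.4],"rot":[0.83,0,0],"fingers":-1},{"travel":[0,0.3,-0.4],"rot":[0.83,0,0],"fingers":-1}]'
python3 -m pendant '[{"travel":[0,0,0],"rot":[0.14,0,0],"fingers":-1},{"travel":[0,0,0],"rot":[0.28,0,0],"fingers":-1},{"travel":[0,0,0],"rot":[0.42,0,0],"fingers":-1},{"travel":[0,0,0],"rot":[0.56,0,0],"fingers":-1},{"travel":[0,0,0],"rot":[0.7,0,0],"fingers":-1},{"travel":[0,0,0],"rot":[0.83,0,0],"fingers":-1},{"travel":[0,0,0],"rot":[0.83,0,0],"fingers":-1}]'
python3 -c "
from h import *
print(env.get_state()['joint_pos'].round(3))
plan([.5634,.2327,.08],98.8,50)"
```

```text
clock: 22.4
tcp_pos: [0.5248, 0.2328, 0.2051]
orientation: [0.008, 0.65, 0.76, 0.01]
wrist_force: [1.1, 0.2, -4.5]
finger_gap: 0.0059
grip_force: 80.4
clock: 23.1
tcp_pos: [0.5269, 0.2324, 0.1833]
orientation: [-0.27, 0.592, 0.691, -0.316]
wrist_force: [2.4, 0.5, -10.4]
finger_gap: 0.0059
grip_force: 82.6
[0.244 1.144 1.038 2.32  0.066 1.63 ]
travel [-0.043  0.848  0.336] rot [ 0.015  0.002 -0.   ] turn deg 0.9
```

```bash
python3 -m pendant '[{"travel":[-0.04,0.3,0.1],"rot":[0,0,0],"fingers":-1},{"travel":[-0.04,0.6,0.2],"rot":[0,0,0],"fingers":-1},{"travel":[-0.04,0.848,0.336],"rot":[0,0,0],"fingers":-1},{"travel":[-0.04,0.848,0.336],"rot":[0,0,0],"fingers":-1},{"travel":[-0.04,0.848,0.336],"rot":[0,0,0],"fingers":-1}]'
python3 -c "
from h import *
print(env.get_state()['joint_pos'].round(3))
plan([.5634,.2327,.08],98.8,50)"
```

```text
clock: 23.6
tcp_pos: [0.561, 0.2335, 0.0988]
orientation: [-0.266, 0.593, 0.693, -0.311]
wrist_force: [0.3, -1.0, -3.1]
finger_gap: 0.0059
grip_force: 82.7
[0.235 1.31  1.205 2.308 0.058 1.624]
travel [-0.009  0.129  0.09 ] rot [0.028 0.002 0.001] turn deg 1.7
```

```bash
python3 -c "
from h import *
plan([.5547,.2313,.09],98.8,38)"
```

```text
travel [-0.01   0.018  0.089] rot [-0.172  0.002  0.001] turn deg 10.3
```

```bash
python3 -m pendant '[{"travel":[-0.01,0.018,0.089],"rot":[-0.1,0,0],"fingers":-1},{"travel":[-0.01,0.018,0.089],"rot":[-0.172,0,0],"fingers":-1},{"travel":[-0.01,0.018,0.089],"rot":[-0.172,0,0],"fingers":-1},{"travel":[-0.01,0.018,0.089],"rot":[-0.172,0,0],"fingers":-1}]'
python3 -c "
from h import *
print(env.get_state()['joint_pos'].round(3))
plan([.5547,.2313,.062],98.8,38)"
```

```text
clock: 24.0
tcp_pos: [0.5539, 0.2316, 0.0946]
orientation: [-0.21, 0.615, 0.719, -0.246]
wrist_force: [0.3, -1.0, -2.4]
finger_gap: 0.0059
grip_force: 82.7
[0.239 1.027 0.714 1.915 0.05  1.636]
travel [-0.003  0.171  0.211] rot [0.004 0.002 0.002] turn deg 0.3
```

```bash
python3 -c "
from h import *
plan([.56,.2321,.075],98.8,45)"
```

```text
travel [-0.004  0.14   0.098] rot [0.12  0.002 0.002] turn deg 7.2
```

```bash
python3 -m pendant '[{"travel":[-0.004,0.14,0.098],"rot":[0.12,0.002,0.002],"fingers":-1},{"travel":[-0.004,0.14,0.098],"rot":[0.12,0.002,0.002],"fingers":-1},{"travel":[-0.004,0.14,0.098],"rot":[0.12,0.002,0.002],"fingers":-1},{"travel":[-0.004,0.14,0.098],"rot":[0.12,0.002,0.002],"fingers":-1}]'
python3 - <<'E'
from h import *
print(env.get_state()['joint_pos'].round(3))
plan([.56,.2321,.055],98.8,45)
st=env.get_state();im,d,P=look("wrist"); cv2.imwrite("pics/w6.png",im); q=st["orientation"]
Rc=R.from_quat([q[1],q[2],q[3],q[0]]); Q=Rc.inv().apply((P-st["tcp_pos"]).reshape(-1,3))
k=(abs(Q[:,1])<.006)&(abs(Q[:,2])<.02)&(Q[:,0]>.02)&(Q[:,0]<.045);print(np.median(Q[k],0).round(4))
E
```

```text
clock: 24.4
tcp_pos: [0.5613, 0.232, 0.0704]
orientation: [-0.25, 0.601, 0.701, -0.291]
wrist_force: [1.3, 0.8, -2.3]
finger_gap: 0.0056
grip_force: 82.7
[0.233 1.219 0.978 2.116 0.057 1.627]
travel [0.002 0.084 0.098] rot [-0.002 -0.    -0.   ] turn deg 0.1
[0.033  0.0016 0.002 ]
```

View pics/w6.png

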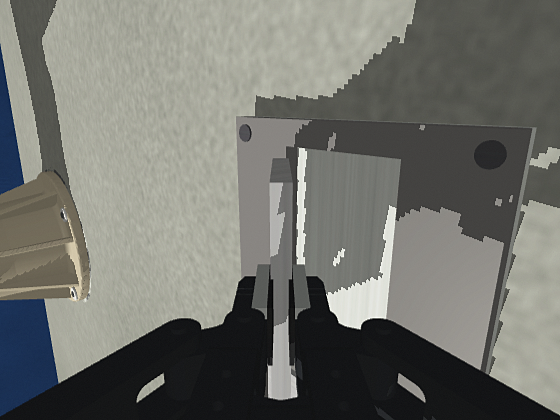

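The wrist picture shows the strap held at (281,200), just left of the strap pocket's near wall (300,200). It moves into the pocket as it lowers.

```bash
python3 -m pendant '[{"travel":[0.002,0.045,0.05],"rot":[0,0,0],"fingers":-1},{"travel":[0.002,0.084,0.098],"rot":[0,0,0],"fingers":-1},{"travel":[0.002,0.084,0.098],"rot":[0,0,0],"fingers":-1},{"travel":[0.002,0.084,0.098],"rot":[0,0,0],"fingers":-1}]'| egrep "tcp|wrist_force"
for i in 1 2 3 4; do python3 -m pendant '[{"travel":[0,0.006,0.006],"rot":[0,0,0],"fingers":-1},{"travel":[0,0.006,0.006],"rot":[0,0,0],"fingers":-1}]' | egrep "tcp|wrist_force"; done
```

```text
tcp_pos: [0.5587, 0.2318, 0.0538]
wrist_force: [-0.5, -0.6, -3.2]
tcp_pos: [0.5589, 0.2318, 0.0522]
wrist_force: [0.7, 0.1, -2.6]
tcp_pos: [0.5591, 0.2317, 0.0519]
wrist_force: [3.2, 0.4, 3.1]
tcp_pos: [0.5592, 0.2318, 0.0518]
wrist_force: [4.1, 0.7, 7.0]
tcp_pos: [0.5593, 0.2318, 0.0516]
wrist_force: [5.9, 0.5, 9.8]
```

```bash
for i in 1 2 3 4 5; do python3 -m pendant '[{"travel":[0,-0.006,0.006],"rot":[0,0,0],"fingers":-1},{"travel":[0,-0.006,0.006],"rot":[0,0,0],"fingers":-1}]' | egrep "tcp|wrist_force"; done
```

```text
tcp_pos: [0.5589, 0.2317, 0.0518]
wrist_force: [8.5, 0.8, 10.5]
tcp_pos: [0.5583, 0.2316, 0.052]
wrist_force: [10.2, 2.1, 12.1]
tcp_pos: [0.5573, 0.2314, 0.0519]
wrist_force: [9.3, 1.8, 12.3]
tcp_pos: [0.5563, 0.2312, 0.0519]
wrist_force: [9.6, 2.0, 11.9]
tcp_pos: [0.5561, 0.2312, 0.0521]
wrist_force: [12.3, 2.4, 13.6]
```

```bash
python3 -m pendant '[{"travel":[0,0,0],"rot":[0,0,0],"fingers":-0.7},{"travel":[0,0,0],"rot":[0,0,0],"fingers":-0.66},{"travel":[0,0,0],"rot":[0,0,0],"fingers":-0.66},{"travel":[0,0,0],"rot":[0,0,0],"fingers":-0.66}]'| egrep "tcp|wrist_force"
python3 -m pendant '[{"travel":[0,0,-0.4],"rot":[0,0,0],"fingers":-0.66},{"travel":[0,0,-0.8],"rot":[0,0,0],"fingers":-0.66},{"travel":[0,0,-0.8],"rot":[0,0,0],"fingers":-0.66},{"travel":[0,0,-0.8],"rot":[0,0,0],"fingers":-0.66}]'
python3 - <<'E'
from h import *
st=env.get_state();im,d,P=look("wrist"); cv2.imwrite("pics/w7.png",im); print(st["joint_pos"].round(3))
y=np.radians(8.8);c,s=np.cos(y),np.sin(y)
L=(P[...,:2]-[.5432,.2279])@np.array([[c,-s],[s,c]])
for a in (-40,-25,-10,10,25,40):
  print(a,[np.round(np.median(P[...,2][k])*1e3,1) if (k:=(abs(L[...,0]*1e3-a)<3)&(abs(L[...,1]*1e3-b)<3)).any() else None for b in (-60,-45,-15,15,45,60)])
plan([.60,.20,.20],98.8,0)
E
```

```text
tcp_pos: [0.5536, 0.2309, 0.0484]
wrist_force: [1.2, 0.3, -0.2]
clock: 27.45
tcp_pos: [0.5737, 0.225, 0.1268]
orientation: [-0.253, 0.601, 0.699, -0.292]
wrist_force: [0.6, -0.3, 0.1]
finger_gap: 0.0146
grip_force: 0.0
[0.219 1.289 1.264 2.338 0.052 1.618]
-40 [np.float64(13.7), np.float64(14.0), np.float64(14.1), np.float64(14.0), np.float64(14.0), np.float64(14.0)]
-25 [np.float64(14.0), np.float64(13.2), np.float64(13.2), np.float64(13.2), np.float64(13.3), np.float64(13.9)]
-10 [np.float64(14.1), np.float64(15.3), np.float64(15.3), np.float64(15.3), np.float64(15.1), np.float64(14.1)]
10 [np.float64(14.2), np.float64(18.4), np.float64(18.5), np.float64(18.6), np.float64(18.2), np.float64(13.9)]
25 [np.float64(14.0), np.float64(20.7), np.float64(176.8), np.float64(20.8), np.float64(20.6), np.float64(14.0)]
40 [np.float64(14.1), np.float64(14.1), np.float64(146.5), np.float64(14.1), np.float64(14.0), np.float64(14.0)]
travel [-0.238 -0.307 -0.563] rot [-0.758 -0.004 -0.002] turn deg 45.5
```

View pics/w7.png

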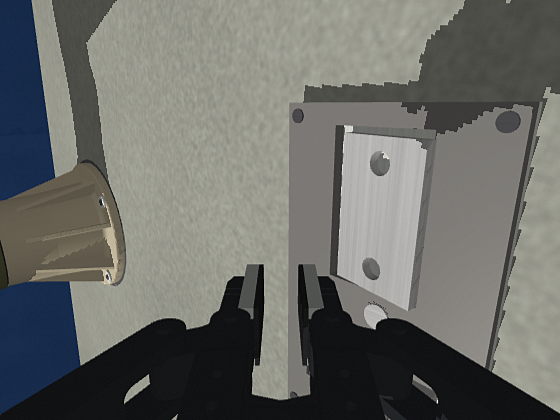

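The wrist picture shows the strap with its near edge in the pocket at (345,200) and its far edge riding about 7 mm up on the rim at (425,220). I push that far edge 3 mm back with closed fingertips.

```bash
python3 -c "
from h import *
plan([.6005,.2368,.12],98.8,0)"
```

```text
travel [ 0.062  0.205 -0.131] rot [-0.758 -0.004 -0.002] turn deg 45.5
```

```bash
python3 -m pendant '[{"travel":[0.062,0,-0.25],"rot":[-0.14,0,0],"fingers":-1},{"travel":[0.062,0.1,-0.2],"rot":[-0.28,0,0],"fingers":-1},{"travel":[0.062,0.205,-0.131],"rot":[-0.42,0,0],"fingers":-1},{"travel":[0.062,0.205,-0.131],"rot":[-0.56,0,0],"fingers":-1},{"travel":[0.062,0.205,-0.131],"rot":[-0.758,-0.004,-0.002],"fingers":-1},{"travel":[0.062,0.205,-0.131],"rot":[-0.758,-0.004,-0.002],"fingers":-1},{"travel":[0.062,0.205,-0.131],"rot":[-0.758,-0.004,-0.002],"fingers":-1}]' 40
python3 -c "
from h import *
plan([.6005,.2368,.037],98.8,0)"
```

```text
clock: 28.2
tcp_pos: [0.5931, 0.236, 0.1178]
orientation: [-0.001, 0.65, 0.76, -0.001]
wrist_force: [-0.6, -1.5, 0.1]
finger_gap: -0.0001
grip_force: 0.0
travel [-0.003  0.064  0.673] rot [-0.003  0.     0.001] turn deg 0.2
```

```bash
python3 -m pendant '[{"travel":[0,0.09,0.1],"rot":[0,0,0],"fingers":-1},{"travel":[0,0.09,0.4],"rot":[0,0,0],"fingers":-1},{"travel":[0,0.09,0.6],"rot":[0,0,0],"fingers":-1},{"travel":[0,0.09,0.66],"rot":[0,0,0],"fingers":-1},{"travel":[0,0.09,0.66],"rot":[0,0,0],"fingers":-1},{"travel":[0,0.09,0.66],"rot":[0,0,0],"fingers":-1}]'| egrep "tcp|wrist_force"
```

```text
tcp_pos: [0.6128, 0.2388, 0.0408]
wrist_force: [-0.1, 0.1, 0.9]
```

```bash
python3 -m pendant '[{"travel":[-0.02,-0.08,0.033],"rot":[0,0,0],"fingers":-1},{"travel":[-0.02,-0.08,0.033],"rot":[0,0,0],"fingers":-1},{"travel":[-0.02,-0.08,0.033],"rot":[0,0,0],"fingers":-1}]'| egrep "tcp|wrist_force"
for i in 1 2 3 4; do python3 -m pendant '[{"travel":[0,-0.016,0],"rot":[0,0,0],"fingers":-1},{"travel":[0,-0.016,0],"rot":[0,0,0],"fingers":-1}]' | egrep "tcp|wrist_force"; done
```

```text
tcp_pos: [0.6035, 0.2349, 0.0378]
wrist_force: [0.9, 0.4, -0.1]
tcp_pos: [0.601, 0.2345, 0.0371]
wrist_force: [0.1, 0.4, 0.1]
tcp_pos: [0.5984, 0.2341, 0.0365]
wrist_force: [0.3, 0.2, -0.3]
tcp_pos: [0.5964, 0.2337, 0.0364]
wrist_force: [0.2, 0.4, -0.3]
tcp_pos: [0.5946, 0.2335, 0.0364]
wrist_force: [0.5, 0.6, -0.4]
```

```bash
for i in 1 2 3 4; do python3 -m pendant '[{"travel":[0,-0.014,0],"rot":[0,0,0],"fingers":-1},{"travel":[0,-0.014,0],"rot":[0,0,0],"fingers":-1}]' | egrep "tcp|wrist_force"; done
```

```text
tcp_pos: [0.5929, 0.2332, 0.0365]
wrist_force: [0.7, 0.7, 0.8]
tcp_pos: [0.5913, 0.233, 0.0365]
wrist_force: [-0.0, 0.3, -0.5]
tcp_pos: [0.5897, 0.2327, 0.0365]
wrist_force: [0.3, 0.3, 0.3]
tcp_pos: [0.588, 0.2324, 0.0365]
wrist_force: [0.1, -0.5, -0.5]
```

```bash
for i in 1 2 3 4; do python3 -m pendant '[{"travel":[0,-0.014,0],"rot":[0,0,0],"fingers":-1},{"travel":[0,-0.014,0],"rot":[0,0,0],"fingers":-1}]' | egrep "tcp|wrist_force"; done
python3 - <<'E'
from h import *
im,d,P=look("wrist")
y=np.radians(8.8);c,s=np.cos(y),np.sin(y)
L=(P[...,:2]-[.5432,.2279])@np.array([[c,-s],[s,c]])
for b in (-40,-20,20,40):
  print(b,[np.round(np.median(P[...,2][k])*1e3,1) if (k:=(abs(L[...,0]*1e3-a)<1.5)&(abs(L[...,1]*1e3-b)<2)).any() else None for a in (-36,-32,-28,-10,10,25,30,33,36,39,42)])
E
```

```text
tcp_pos: [0.5863, 0.2322, 0.0364]
wrist_force: [0.6, -0.5, 0.6]
tcp_pos: [0.5846, 0.2319, 0.0365]
wrist_force: [0.2, 1.2, -0.4]
tcp_pos: [0.583, 0.2316, 0.0364]
wrist_force: [0.0, 0.6, 0.1]
tcp_pos: [0.5816, 0.2315, 0.0365]
wrist_force: [-1.0, -0.1, -0.2]
-40 [np.float64(13.9), np.float64(5.8), np.float64(6.6), None, None, None, None, None, None, None, None]
-20 [np.float64(13.9), np.float64(9.3), np.float64(12.5), np.float64(13.1), np.float64(13.1), None, None, None, None, None, None]
20 [np.float64(14.1), np.float64(9.3), np.float64(12.1), np.float64(13.0), np.float64(13.0), np.float64(13.1), np.float64(13.0), np.float64(13.3), np.float64(14.0), np.float64(13.9), np.float64(14.0)]
40 [np.float64(14.0), np.float64(9.2), None, np.float64(13.1), np.float64(13.0), np.float64(13.1), np.float64(13.1), np.float64(13.2), np.float64(13.9), np.float64(13.9), np.float64(14.0)]
```

The strap has dropped flat into its pocket: its top is at 13 mm evenly, 1 mm below the tray top. Now the keeper. I'll straddle the post and sweep it about the pivot.

```bash
python3 -m pendant '[{"travel":[0,0.03,-0.3],"rot":[0,0,0],"fingers":-1},{"travel":[0,0.03,-1],"rot":[0,0,0],"fingers":-0.39},{"travel":[0,0.03,-1],"rot":[0,0,0],"fingers":-0.39},{"travel":[0,0.03,-1],"rot":[0,0,0],"fingers":-0.39}]'| egrep "tcp|wrist_force"
python3 -m pendant '[{"travel":[0,0,0],"rot":[0,0,0.14],"fingers":-0.39},{"travel":[0,0,0],"rot":[0,0,0.28],"fingers":-0.39},{"travel":[0,0,0],"rot":[0,0,0.42],"fingers":-0.39},{"travel":[0,0,0],"rot":[0,0,0.56],"fingers":-0.39},{"travel":[0,0,0],"rot":[0,0,0.7],"fingers":-0.39},{"travel":[0,0,0],"rot":[0,0,0.72],"fingers":-0.39},{"travel":[0,0,0],"rot":[0,0,0.72],"fingers":-0.39}]'| egrep "tcp|wrist_force"
python3 -m pendant '[{"travel":[0,0,0],"rot":[0,0,0.14],"fingers":-0.39},{"travel":[0,0,0],"rot":[0,0,0.28],"fingers":-0.39},{"travel":[0,0,0],"rot":[0,0,0.42],"fingers":-0.39},{"travel":[0,0,0],"rot":[0,0,0.56],"fingers":-0.39},{"travel":[0,0,0],"rot":[0,0,0.7],"fingers":-0.39},{"travel":[0,0,0],"rot":[0,0,0.72],"fingers":-0.39},{"travel":[0,0,0],"rot":[0,0,0.72],"fingers":-0.39}]'| egrep "tcp|wrist_force"
python3 - <<'E'
from h import *
im,d,P=look("wrist")
rect("post",P,[.65,.02,.045],[.78,.14,.09])
rect("keeper",P,[.5,.02,.026],[.75,.14,.032])
plan([.7165,.088,.16],12.2)
print(env.get_state()["joint_pos"].round(3))
y=np.radians(8.8);c,s=np.cos(y),np.sin(y)
for C,n in (([.547,.1079],"t"),([.5432,.2279],"s")):
  L=(P[...,:2]-C)@np.array([[c,-s],[s,c]])
  for b in (-40,-24,-10,10,24,40):
    print(n,b,[np.round(np.median(P[...,2][k])*1e3,1) if (k:=(abs(L[...,0]*1e3-a)<1.5)&(abs(L[...,1]*1e3-b)<2)).any() else None for a in (-25,-12,12,25)])
E
```

```text
tcp_pos: [0.5884, 0.2329, 0.1629]
wrist_force: [0.4, -0.8, 0.3]
tcp_pos: [0.5847, 0.2319, 0.1558]
wrist_force: [0.8, -0.3, -0.2]
tcp_pos: [0.5874, 0.2219, 0.1562]
wrist_force: [0.6, -0.9, 0.6]
post 327 [0.7153 0.092 ] [0.0137 0.0077] 21.8 0.0587 [0.7144 0.0937 0.0505]
keeper 6340 [0.6452 0.0722] [0.1711 0.0222] 12.1 0.032 [0.6576 0.0751 0.028 ]
travel [ 0.79   1.336 -0.041] rot [-0.007 -0.     0.019] turn deg 1.2
[0.231 0.454 0.022 1.138 0.008 3.14 ]
t -40 [np.float64(13.8), np.float64(14.4), np.float64(13.7), np.float64(14.2)]
t -24 [np.float64(13.3), np.float64(13.4), np.float64(12.9), np.float64(12.9)]
t -10 [np.float64(13.2), np.float64(13.2), np.float64(13.1), np.float64(13.3)]
t 10 [np.float64(13.0), np.float64(13.3), np.float64(13.1), np.float64(13.3)]
t 24 [np.float64(13.6), np.float64(13.0), np.float64(13.2), np.float64(12.8)]
t 40 [None, np.float64(13.8), np.float64(14.1), np.float64(15.3)]
s -40 [np.float64(12.7), np.float64(12.8), np.float64(12.8), np.float64(12.9)]
s -24 [np.float64(13.0), np.float64(13.1), np.float64(13.3), np.float64(13.4)]
s -10 [np.float64(12.9), np.float64(12.6), np.float64(12.9), np.float64(12.7)]
s 10 [None, None, np.float64(13.0), np.float64(13.0)]
s 24 [None, np.float64(12.6), np.float64(12.8), np.float64(12.8)]
s 40 [np.float64(12.9), np.float64(13.0), np.float64(13.0), np.float64(12.9)]
```

```bash
for i in 1 2; do python3 -m pendant '[{"travel":[0.395,0.668,-0.02],"rot":[0,0,0.005],"fingers":-0.39},{"travel":[0.395,0.668,-0.02],"rot":[0,0,0.005],"fingers":-0.39},{"travel":[0.395,0.668,-0.02],"rot":[0,0,0.005],"fingers":-0.39},{"travel":[0.395,0.668,-0.02],"rot":[0,0,0.005],"fingers":-0.39}]'| egrep "tcp|wrist_force"; done
python3 - <<'E'
from h import *
im,d,P=look("wrist")
rect("post",P,[.65,.02,.045],[.78,.14,.09])
rect("posttop",P,[.65,.02,.069],[.78,.14,.09])
plan([.7165,.088,.064],12.2)
print(env.get_state()["joint_pos"].round(3),env.get_state()["finger_gap"])
E
```

```text
tcp_pos: [0.6522, 0.1546, 0.1577]
wrist_force: [-0.3, 0.2, -0.1]
tcp_pos: [0.7156, 0.0883, 0.1595]
wrist_force: [-0.5, 0.2, 0.6]
post 637 [0.7176 0.0879] [0.0132 0.0133] 59.2 0.0747 [0.7202 0.0884 0.0721]
posttop 409 [0.7176 0.0879] [0.0131 0.0132] 60.1 0.0747 [0.7182 0.088  0.0728]
travel [0.01  0.019 0.797] rot [-0.008  0.001  0.009] turn deg 0.7
[0.01  0.64  0.34  1.274 0.008 2.929] 0.026167110846429822
```

```bash
python3 -m pendant '[{"travel":[0.018,0.02,0.3],"rot":[0,0,0],"fingers":-0.39},{"travel":[0.018,0.02,0.6],"rot":[0,0,0],"fingers":-0.39},{"travel":[0.018,0.02,0.79],"rot":[0,0,0],"fingers":-0.39},{"travel":[0.018,0.02,0.79],"rot":[0,0,0],"fingers":-0.39},{"travel":[0.018,0.02,0.79],"rot":[0,0,0],"fingers":-0.39}]'| egrep "tcp|ori|wrist_force"
python3 -m pendant '[{"travel":[-0.006,-0.12,0],"rot":[0,0,-0.092],"fingers":-0.39},{"travel":[-0.023,-0.239,0],"rot":[0,0,-0.183],"fingers":-0.39}]'| egrep "tcp|wrist_force"
python3 -c "
from h import *
s=env.get_state();v=s['tcp_pos'][:2]-[.5704,.0556];print(np.hypot(*v),np.degrees(np.arctan2(v[1],v[0])),s['joint_pos'].round(2))"
```

```text
tcp_pos: [0.7176, 0.0885, 0.0658]
orientation: [-0.004, 0.994, 0.112, -0.001]
wrist_force: [-0.2, 0.1, -0.0]
tcp_pos: [0.711, 0.1149, 0.0685]
wrist_force: [0.1, -0.2, 0.2]
0.15255755412227925 22.882629076201155 [0.05 0.68 0.19 1.07 0.01 2.77]
```

```bash
python3 -m pendant '[{"travel":[-0.006,-0.12,0],"rot":[0,0,-0.092],"fingers":-0.39},{"travel":[-0.023,-0.239,0],"rot":[0,0,-0.183],"fingers":-0.39},{"travel":[-0.051,-0.355,0],"rot":[0,0,-0.275],"fingers":-0.39},{"travel":[-0.091,-0.468,0],"rot":[0,0,-0.367],"fingers":-0.39},{"travel":[-0.141,-0.577,0],"rot":[0,0,-0.458],"fingers":-0.39},{"travel":[-0.202,-0.681,0],"rot":[0,0,-0.55],"fingers":-0.39},{"travel":[-0.272,-0.778,0],"rot":[0,0,-0.642],"fingers":-0.39},{"travel":[-0.351,-0.868,0],"rot":[0,0,-0.733],"fingers":-0.39},{"travel":[-0.351,-0.868,0],"rot":[0,0,-0.733],"fingers":-0.39}]'| egrep "tcp|ori|wrist_force"
python3 -c "
from h import *
s=env.get_state();v=s['tcp_pos'][:2]-[.5704,.0556];print(np.hypot(*v),np.degrees(np.arctan2(v[1],v[0])),s['joint_pos'].round(2))
im,d,P=look('wrist')
rect('posttop',P,[.52,.05,.067],[.78,.27,.09])"
```

```text
tcp_pos: [0.6288, 0.1945, 0.0692]
orientation: [-0.003, 0.83, 0.558, 0.003]
wrist_force: [-0.2, -0.1, 0.5]
0.1507128854167675 67.19871471003117 [ 0.17  0.57 -0.01  0.98  0.01  2.13]
posttop 4497 [0.6299 0.1947] [0.0241 0.0604] 67.6 0.09 [0.6329 0.1971 0.0761]
```

```bash
python3 -m pendant '[{"travel":[-0.006,-0.12,0.01],"rot":[0,0,-0.092],"fingers":-0.39},{"travel":[-0.023,-0.239,0.02],"rot":[0,0,-0.183],"fingers":-0.39},{"travel":[-0.051,-0.355,0.03],"rot":[0,0,-0.275],"fingers":-0.39},{"travel":[-0.071,-0.415,0.03],"rot":[0,0,-0.325],"fingers":-0.39},{"travel":[-0.071,-0.415,0.03],"rot":[0,0,-0.325],"fingers":-0.39}]'| egrep "tcp|wrist_force"
for i in 1 2 3 4; do python3 -m pendant '[{"travel":[-0.001,-0.033,0],"rot":[0,0,-0.025],"fingers":-0.39},{"travel":[-0.001,-0.033,0],"rot":[0,0,-0.025],"fingers":-0.39}]'| egrep "tcp|wrist_force"; done
python3 -c "
from h import *
s=env.get_state();v=s['tcp_pos'][:2]-[.5704,.0556];print(np.hypot(*v),np.degrees(np.arctan2(v[1],v[0])),s['joint_pos'].round(2))"
```

```text
tcp_pos: [0.5802, 0.204, 0.064]
wrist_force: [0.4, -0.6, 0.4]
tcp_pos: [0.5767, 0.2039, 0.0633]
wrist_force: [0.9, -0.4, -0.1]
tcp_pos: [0.5718, 0.2038, 0.0627]
wrist_force: [-0.3, -0.0, 0.2]
tcp_pos: [0.5673, 0.2037, 0.0626]
wrist_force: [1.3, -0.3, -0.2]
tcp_pos: [0.5633, 0.2035, 0.0626]
wrist_force: [0.4, 0.4, -0.6]
0.14810044240264592 92.75188150789675 [ 0.21  0.48 -0.19  0.9   0.01  1.72]
```

```bash
for i in 1 2 3 4 5 6; do python3 -m pendant '[{"travel":[0.001,-0.028,0],"rot":[0,0,-0.022],"fingers":-0.39},{"travel":[0.001,-0.028,0],"rot":[0,0,-0.022],"fingers":-0.39}]'| egrep "tcp|wrist_force"; done
python3 -c "
from h import *
s=env.get_state();v=s['tcp_pos'][:2]-[.5704,.0556];print(np.hypot(*v),np.degrees(np.arctan2(v[1],v[0])),s['joint_pos'].round(2))"
```

```text
tcp_pos: [0.5605, 0.2034, 0.0628]
wrist_force: [0.6, -0.6, -0.1]
tcp_pos: [0.5587, 0.2032, 0.063]
wrist_force: [4.3, -0.6, -2.8]
tcp_pos: [0.5564, 0.203, 0.0631]
wrist_force: [6.3, -0.2, -3.7]
tcp_pos: [0.5506, 0.2028, 0.0628]
wrist_force: [-0.3, -0.5, 0.2]
tcp_pos: [0.5461, 0.2025, 0.0626]
wrist_force: [-0.1, 0.1, 0.4]
tcp_pos: [0.5429, 0.202, 0.0626]
wrist_force: [0.8, -0.9, -0.8]
0.14897389390940985 100.64253759324987 [ 0.21  0.44 -0.25  0.88  0.01  1.59]
```

```bash
python3 -m pendant '[{"travel":[0,0.02,0],"rot":[0,0,0],"fingers":-0.3},{"travel":[0,0.02,-0.4],"rot":[0,0,0],"fingers":-0.3},{"travel":[0,0.02,-0.8],"rot":[0,0,0],"fingers":-0.3},{"travel":[0,0.02,-1],"rot":[0,0,0],"fingers":-0.3},{"travel":[0,0.02,-1],"rot":[0,0,0],"fingers":-0.3},{"travel":[0,0.02,-1],"rot":[0,0,0],"fingers":-0.3}]'
python3 - <<'E'
from h import *
im,d,P=look("wrist"); cv2.imwrite("pics/w8.png",im)
rect("posttop",P,[.48,.15,.067],[.62,.26,.08])
k=(P[...,2]>.026)&(P[...,2]<.032)&(P[...,0]>.5)&(P[...,0]<.62)&(P[...,1]>.05)&(P[...,1]<.24)
c=cv2.fitLine(P[k][:,:2].astype(np.float32),cv2.DIST_HUBER,0,.01,.01).ravel(); print(c,np.degrees(np.arctan2(c[1],c[0]))%180-8.8)
im2,_,P2=look("top"); 
rect("posttop",P2,[.48,.15,.06],[.62,.26,.08])
y=np.radians(8.8);c,s=np.cos(y),np.sin(y)
for C,n in (([.547,.1079],"t"),([.5432,.2279],"s")):
  L=(P[...,:2]-C)@np.array([[c,-s],[s,c]])
  for b in (-40,-24,24,40):
    print(n,b,[np.round(np.median(P[...,2][k])*1e3,1) if (k:=(abs(L[...,0]*1e3-a)<1.5)&(abs(L[...,1]*1e3-b)<2)).any() else None for a in (-25,-12,12,25)])
E
```

```text
clock: 39.0
tcp_pos: [0.5468, 0.2017, 0.1831]
orientation: [-0.003, 0.635, 0.772, 0.003]
wrist_force: [0.0, -0.7, -0.8]
finger_gap: 0.0299
grip_force: 0.0
posttop 354 [0.5486 0.2034] [0.0135 0.0133] 24.1 0.0744 [0.5485 0.204  0.0727]
[ 0.14960803 -0.9887454   0.5585651   0.13530289] 89.804214
posttop 29 [0.5468 0.2019] [0.0119 0.0123] 86.7 0.0757 [0.5458 0.2023 0.0721]
t -40 [None, np.float64(13.8), np.float64(28.4), np.float64(27.3)]
t -24 [None, np.float64(13.0), np.float64(27.9), np.float64(27.2)]
t 24 [None, np.float64(12.9), np.float64(28.2), np.float64(27.6)]
t 40 [np.float64(14.2), np.float64(13.6), np.float64(28.3), np.float64(27.6)]
s -40 [np.float64(13.1), np.float64(12.6), np.float64(13.9), np.float64(12.8)]
s -24 [np.float64(13.1), np.float64(13.3), np.float64(13.5), np.float64(12.9)]
s 24 [np.float64(12.7), np.float64(12.8), np.float64(12.8), np.float64(12.9)]
s 40 [np.float64(13.2), np.float64(12.9), np.float64(12.9), np.float64(13.3)]
```

View pics/w8.png

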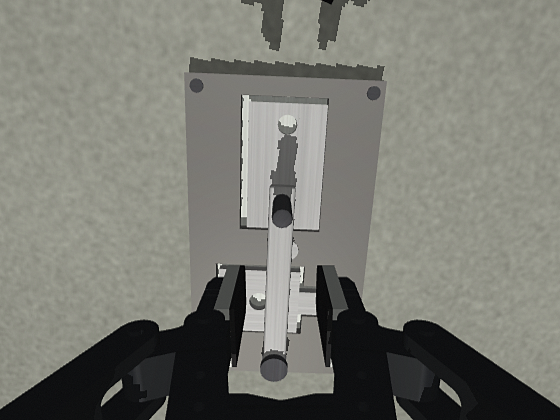

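The wrist picture shows the arm from its pivot (273,365) to its post (282,208), lying straight along the tray over both flat plates. The measured angle is about 1.57 rad, and the gripper is clear.

```bash
python3 -c "
from workcell import env; print(env.hand_in())"
```

```text
the job is handed in; nothing more can be done
None
```

The job is handed in: by my last camera check both plates lie flat in their own pockets and the keeper arm is past its detent at about 1.57 rad; `hand_in()` returned no verdict, and I did not re-measure the spray can, bin or screwdriver.

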